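Set up the board holder for a wider board

TASK

Set the blue board holder up for a wider circuit board. First, of the three brass bushes, fit the one whose bore slides over the steel post on the sliding jaw, fully down on the jaw, and let go of it; the other two stay standing on the bench. Then pull up the red lock plunger, slide the jaw one hole further from the fixed jaw, push the pin fully home in that next hole and finish still gripping the red knob; leave the multimeter, capacitor board and screwdriver where they are.

Things in the scene. Friction and masses are not known exactly. Their poses are not given: they have to be found in the camera images.
- holder: board holder, bolted to the bench (does not move): dark base plate 360 x 74 mm, 14 mm high, with an aluminium rail on it, its top 30 mm above the bench, and a row of holes along the middle of the rail, 40 mm apart, each 13 mm long for the 10 mm pin. Origin: on the bench under the centre of the base; its x axis runs along the rail and points away from the fixed jaw (blue upright plate, 88 mm high, at x = -158 mm); z up
- next_hole (a point): centre, on the rail's top face, of the hole the pin must end in: the first hole beyond the present one, on the side away from the fixed jaw. 60 mm along holder x from the holder's origin, partly hidden below the end of the sliding jaw at the start
- jaw (a joint): travel in m of the blue sliding jaw along the holder's x axis: about 0 at the start, where the pin sits in its present hole; 0.040 with the plunger over the next hole. The jaw is a block 138 mm long, 60 mm wide, top face 52 mm above the bench, with an upright plate 87 mm high at its end toward the fixed jaw. It slides with about 2.5 N of friction (no spring) while the pin is out; with the pin in a hole it only has about 1.5 mm of play each way
- plunger (a joint): lift in m of the red lock plunger that rides upright on the sliding jaw: 0 = pin fully home, 0.024 = top stop. The pin (10 mm, round nose) is clear of the rail above 0.015. It has no spring: about 3 N of friction, and it stays where it is left, so it must be pulled up and pushed down. Gripping the raised knob and moving sideways slides the jaw along
- knob_top (a point): centre of the top face of the plunger's red knob. The knob is an upright cylinder 30 mm in diameter and 30 mm high below this point, on a 12 mm stem; with the pin home its top is 94 mm above the bench and its underside 12 mm above the jaw's top face. Nothing stands beside it across the rail; the post's axis is 75 mm from it toward the fixed jaw
- post_foot (a point): foot of the steel post on the sliding jaw's top face (52 mm above the bench): on the post's axis, axes as the holder's. The post is 20 mm in diameter and stands 28 mm high, its top 8 mm tapering to 12 mm. The jaw's upright plate begins 28 mm from its axis, toward the fixed jaw, and is 35 mm above the jaw's top face
- bush_large: brass bush (plain ring) 42 mm outside diameter, 36 mm high, standing on the bench with its bore upright; bore 23 mm, the one that fits the 20 mm post. Origin: centre of its underside, z up along the bore. About 270 g. The three bushes differ only in bore and swap places from run to run
- bush_medium: brass bush (plain ring) 42 mm outside diameter, 36 mm high, standing on the bench with its bore upright; bore 17 mm, too small for the 20 mm post. Origin: centre of its underside, z up along the bore. About 330 g. The three bushes differ only in bore and swap places from run to run
- bush_small: brass bush (plain ring) 42 mm outside diameter, 36 mm high, standing on the bench with its bore upright; bore 11 mm, too small for the 20 mm post. Origin: centre of its underside, z up along the bore. About 370 g. The three bushes differ only in bore and swap places from run to run
- multimeter: yellow multimeter, 150 x 75 x 32 mm, lying on the bench right of the bushes; origin centre of its underside. Leave alone
- capacitor_board: green board 120 x 100 mm with four blue capacitors, 52 mm high, lying on the bench beyond the bushes; origin centre of its underside. Leave alone
- screwdriver: screwdriver lying on the bench left of the holder; about 200 mm long. Leave alone
Mind the look-alikes: they are no part of the job. What is shaped like the bush_large but green is not meant. What is shaped like the bush_small but white is not meant.

How it is judged:
On the way, in this order (a step that is already met when the one before it is completed fails the run):
1. the fitting bush sits fully down over the post and is let go, the jaw still locked in its first hole (horizontal distance between bush_large and post_foot below 0.003 m and z of bush_large in the frame of post_foot between -0.003 and 0.003 m and angle between bush_large's own z axis and vertical below 0.08 rad and contact force between the fingers and bush_large below 0.1 N and value of joint jaw below 0.005 m and value of joint plunger below 0.004 m), for 0.2 s.
2. the plunger is pulled up clear of the rail with the jaw still by its first hole (value of joint plunger above 0.015 m and value of joint jaw below 0.012 m), for 0.1 s.
At the end, for the whole second after the job is handed in: jaw 0.040 m along, within 3 mm; plunger within 2 mm of fully home, its knob held with over 3 N; the 23 mm bush upright over the post, within 3 mm of its axis and of the jaw's top face; the other two bushes upright on the bench (horizontal distance between bush_large and post_foot below 0.003 m and z of bush_large in the frame of post_foot between -0.003 and 0.003 m and angle between each of bush_large, bush_medium, bush_small's own z axis and vertical below 0.08 rad and height (world z) of each of bush_medium, bush_small below 0.004 m and value of joint jaw between 0.037 and 0.043 m and value of joint plunger below 0.002 m and contact force between the fingers and plunger above 3 N); the arm keeps its last pose, push and grip.
It fails at once if the multimeter, capacitor board or screwdriver is moved more than 20 mm (distance of any of multimeter, capacitor_board, screwdriver from where it was at the start of the episode above 0.02 m).
It also fails if it takes over 58 s, if anything falls off the work surface, if the arm or the gripper's body presses on something with over 40 N, if the wrist force passes 120 N, or if a joint passes its speed limit or range.

ROBOT

A 6-joint arm with a two-finger parallel gripper is mounted at the origin on the work surface. World frame = base frame: x ahead of the robot, y to its left, z up, the work surface at z = 0. Lengths are in m, angles in rad, forces in N, time in s.
With the tool pointing down it reaches from about 0.25 to 0.725 m from the base axis. Payload 4 kg.
Tool frame: the origin (TCP) lies midway between the tips of the shut fingers; the grasp point (between the pads) lies 19 mm behind it; z points along the fingers, y is the line along which they close (so a half turn about z gives the same grasp; the last joint's range is limited). The gripper opens to 85 mm and grips with 20 to 120 N. Pads are 22 mm wide; open, the fingers measure 114 mm over their backs; the gripper's body (76 mm by 85 mm) begins 54 mm behind the grasp point. The pads swing forward as they close: fully open they stand 13 mm farther back than shut.
Start: joints at [-1.261, 0.241, 0.005, 1.335, 0, 1.571], TCP at [0.152, -0.476, 0.231] pointing down, gripper open.
Joint ranges: [-2.72, 2.72], [-1.05, 1.87], [-1.09, 1.28], [-1.99, 2.15], [-1.42, 1.44], [-3.14, 3.14]. Speed limits (rad/s): [2.79, 2.79, 3.14, 3.14, 3.14, 3.14].

INTERFACE

Orientations are given as a unit quaternion [x, y, z, w].
In Python, from workcell import monitor, vision, job gives the robot as it stands.
- The arm moves only by the tool move_arm, never from a script. Its argument "moves" is a list that holds one entry, the list of rows, each a list of 5 numbers: the shift along the world's x, y, z in m, then the turn about the world's z in degrees, then the opening in per cent of the stroke, from 0 (shut) to 100 (fully open). In form: [[[x, y, z, turn, gripper], ...]]. A call has 1 to 5 rows; each row is the pose to reach, as a shift and turn from the pose commanded when the call began; what a row does not reach only later rows make up. A row lasts 1/8 s, in which the tool goes at most 62.5 mm and 10.7 degrees, less where a joint would pass 70% of its speed; a pose out of reach is approached as far as the arm can. A call with a gripper value outside its range is refused whole. The fingers move at their own pace and stop on an object; the grip force is fixed at half the most. Time passes only in rows, so rows that repeat a pose let the fingers close. It gives the time, the measured TCP pose, the force, the opening and the grip force at its end, in the units of the state.
- monitor.get_obs(): the state, without advancing time (a new reading comes with each control period).
- vision.camera(name): name is "scene" or "top" or "wrist"; returns a dict with "color" (400x640x3 uint8, red, green, blue), "camera_matrix" (3x3 intrinsics, pixels), "eye" and "attitude" of the camera in the world; the wrist camera has in their place "hand_eye" (4x4, takes a point from camera to tool coordinates, whose origin is the TCP and whose axes are the flange's). Camera axes: x right, y up, looking along -z (the intrinsics and any distortion apply to the point x, -y, -z); pixel columns grow to the right and rows downward; lengths in m; the calibration is good to about 2 mm. A picture is of the moment at which its call begins: read the wrist's pose just before it. There is no depth.
- job.job_done(): hands the job in; it is judged then, once.
The state is a dict: "clock": time; "joint_pos": joint angles; "joint_vel": joint speeds; "tau": joint torques, N m; "eef_pos": TCP position; "tool_rot": TCP orientation; "ft_force": force on the tool from outside, world axes, zero at the start; "ft_torque": the same for the moment, N m; "grip_width": finger opening in m; "grasp_force": force on a finger pad.
Only numpy, scipy, OpenCV 4.12 (cv2) and the standard library are available. Lean on these libraries where they do the work, as an engineer would, in place of code of your own. Each camera call takes 0.05 s, during which the arm holds its last target. There are 200 camera calls.

## Working session

There is one attempt and no reset: what is moved stays moved. The work goes in short steps, Python scripts to look and compute and a tool call to move; the robot and the scene stay as the last step left them, time stands still between calls to the robot, and variables do not carry over. Pictures are saved under pics/ and viewed, at most 10 in all, crops included, and the job is handed in when it is done.

Besides the shell and the picture viewer there is one more tool, called after "Request:" as name(argument=value, ...) on one line, values as JSON. move_arm: Moves the arm, as the interface text tells. Its arguments: {"type":"object","properties":{"moves":{"type":"array","items":{"type":"array","items":{"type":"array","items":{"type":"number"}}}}},"required":["moves"]}

```bash
ls; mkdir -p pics
python3 - <<'E'
from workcell import monitor, vision
import cv2
o=monitor.get_obs(); print(o['clock'],o['eef_pos'],o['tool_rot'])
for n in ['scene','top']:
    c=vision.camera(n); cv2.imwrite(f'pics/{n}0.png',c['color'][:,:,::-1]); print(n,c['camera_matrix'],c['eye'],c['attitude'],[k for k in c])
E
```

```text
pics
0.0 [ 0.15224177 -0.47559022  0.23041038] [ 9.88029088e-01  1.54264101e-01 -1.44504547e-04 -1.04267442e-03]
scene [[504.81188802   0.         320.75706833]
 [  0.         504.81188802 204.4536257 ]
 [  0.           0.           1.        ]] [ 1.33849743 -0.67394332  0.77252565] [0.4229937  0.18243273 0.35386178 0.813988  ] ['color', 'camera_matrix', 'eye', 'attitude']
top [[388.00807513   0.         316.37733809]
 [  0.         388.00807513 190.6491    ]
 [  0.           0.           1.        ]] [0.39564499 0.0087523  1.20554595] [ 0.06623863 -0.06961978 -0.70038038  0.70727142] ['color', 'camera_matrix', 'eye', 'attitude']
```

View pics/top0.png

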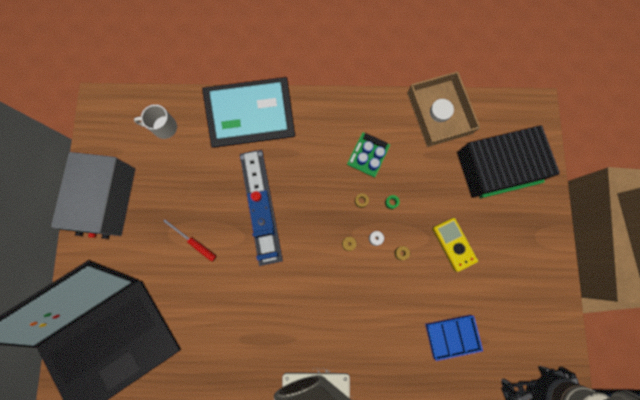

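View pics/scene0.png

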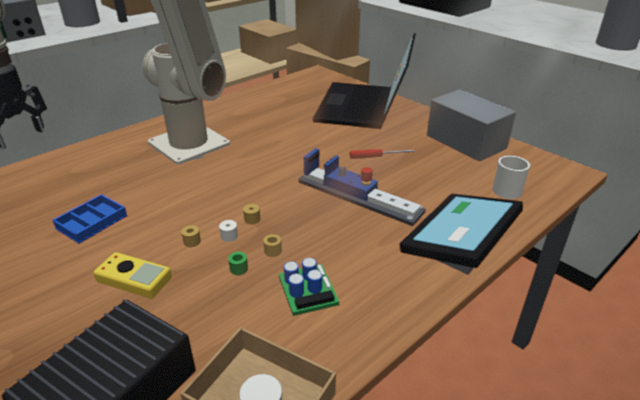

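In the top view the three brass bushes are at (362,200), (349,243) and (402,253). The green (392,202) and white (377,238) rings are look-alikes. The holder runs from (267,255), the fixed jaw, up to (253,155), with the knob at (256,196). Next I'll enlarge this and measure.

```bash
cat > h.py <<'E'
import numpy as np, cv2
from scipy.spatial.transform import Rotation as R
from workcell import monitor, vision
def ray(c,uv):
    K=c['camera_matrix']; d=np.linalg.inv(K)@[uv[0],uv[1],1]; return np.array([d[0],-d[1],-d[2]])
def pose(c,o=None):
    if 'eye' in c: return np.array(c['eye']),R.from_quat(c['attitude']).as_matrix()
    T=np.array(c['hand_eye']); Rt=R.from_quat(o['tool_rot']).as_matrix()
    return o['eef_pos']+Rt@T[:3,3], Rt@T[:3,:3]
def at(c,uv,z,o=None):
    e,A=pose(c,o); d=A@ray(c,uv); return e+d*(z-e[2])/d[2]
def proj(c,P,o=None):
    e,A=pose(c,o); p=A.T@(np.array(P)-e); q=c['camera_matrix']@[p[0],-p[1],-p[2]]; return q[:2]/q[2]
E
python3 - <<'E'
from h import *
c=vision.camera('top'); im=c['color'][:,:,::-1]
a=cv2.resize(im[185:270,335:420],None,fx=6,fy=6,interpolation=cv2.INTER_CUBIC)
b=cv2.resize(im[145:270,235:285],(204,510),interpolation=cv2.INTER_CUBIC)
cv2.imwrite('pics/crop.png',np.hstack([a,b]))
for n,uv,z in [('b1',(362,200),.036),('b2',(349,243),.036),('b3',(402,253),.036),('green',(392,202),.036),('white',(377,238),.036),('knob',(256,196),.094),('meter',(456,245),.032),('cap',(370,155),.03),('fix',(268,261),.014),('far',(252,151),.014)]: print(n,at(c,uv,z).round(3))
hsv=cv2.cvtColor(c['color'],cv2.COLOR_RGB2HSV)
m=cv2.inRange(hsv,(0,170,120),(6,255,255))|cv2.inRange(hsv,(174,170,120),(180,255,255))
n,l,s,ce=cv2.connectedComponentsWithStats(m)
for i in range(1,n):
    if s[i,4]>20: print(s[i],ce[i],at(c,ce[i],.09).round(4))
E
```

```text
b1 [ 0.596 -0.136  0.036]
b2 [ 0.465 -0.095  0.036]
b3 [ 0.437 -0.253  0.036]
green [ 0.591 -0.227  0.036]
white [ 0.481 -0.179  0.036]
knob [0.595 0.18  0.094]
meter [ 0.462 -0.417  0.032]
cap [ 0.741 -0.163  0.03 ]
fix [0.41  0.148 0.014]
far [0.755 0.211 0.014]
[251 192  10   9  64] [255.53125  195.890625] [0.5956 0.1819 0.09  ]
[ 88 233   6   5  26] [ 90.65384615 235.        ] [0.4773 0.6478 0.09  ]
[187 238  28  23 215] [200.80930233 249.15348837] [0.4403 0.3311 0.09  ]
```

View pics/crop.png

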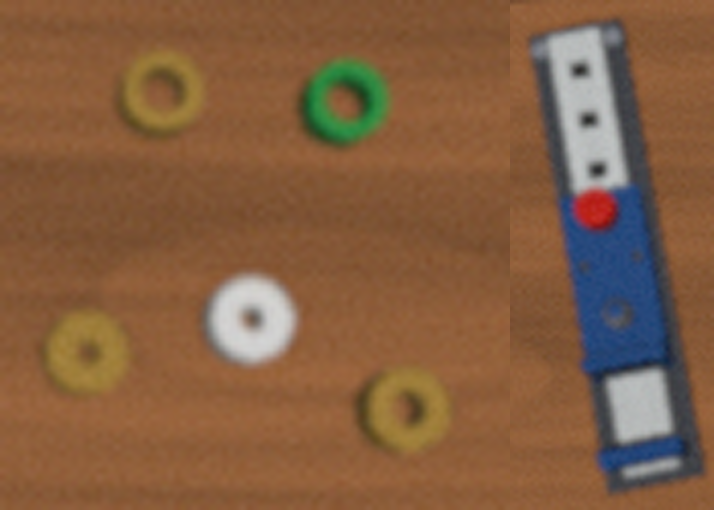

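Brass rings in the crop: (161,93) has the widest bore, about half its outside diameter. That matches 23/42, so it's bush_large. (406,408) is medium and (88,352) is small. The green and white rings are the wrong colour. bush_large is at about (0.596,-0.136), the knob at (0.596,0.181) and the rail heading is about 10.4°. Moving now.

Request:
move_arm(moves=[[[0.044, 0.034, 0, -7.4, 100], [0.089, 0.068, 0, -7.4, 100], [0.133, 0.102, 0, -7.4, 100], [0.178, 0.136, 0, -7.4, 100], [0.222, 0.17, 0, -7.4, 100]]])

```text
clock: 0.78
eef_pos: [0.3756, -0.3049, 0.2311]
tool_rot: [0.996, 0.09, -0.0, -0.0]
ft_force: [0.6, -1.0, -0.2]
grip_width: 0.0851
grasp_force: 0.0
```

Request:
move_arm(moves=[[[0.044, 0.034, 0, 0, 100], [0.089, 0.068, 0, 0, 100], [0.133, 0.102, -0.02, 0, 100], [0.178, 0.136, -0.04, 0, 100], [0.2, 0.17, -0.06, 0, 90]]])

```text
clock: 1.4
eef_pos: [0.5763, -0.1346, 0.1699]
tool_rot: [0.996, 0.091, 0.0, -0.0]
ft_force: [0.7, -0.5, -0.4]
grip_width: 0.077
grasp_force: 0.0
```

Run:
```python
from h import *
o=monitor.get_obs(); c=vision.camera('wrist'); im=c['color'][:,:,::-1]
cv2.imwrite('pics/w1.png',im)
print(o['clock'],o['eef_pos'],o['tool_rot'],o['grip_width']); print(c['hand_eye'],c['camera_matrix'])
print(proj(c,[.596,-.136,.036],o))
```

```text
1.4 [ 0.5762821  -0.13462255  0.16987269] [ 9.95878242e-01  9.07002040e-02  7.52274140e-06 -1.28957599e-05] 0.077014184145471
[[-3.56089378e-05  9.62616833e-01  2.70866814e-01  6.82454293e-02]
 [ 9.99998665e-01 -4.08236530e-04  1.58226931e-03 -7.75563093e-04]
 [ 1.63369680e-03  2.70866508e-01 -9.62615534e-01 -1.42507567e-01]
 [ 0.00000000e+00  0.00000000e+00  0.00000000e+00  1.00000000e+00]] [[315.11691338   0.         320.10960339]
 [  0.         315.11691338 199.5219782 ]
 [  0.           0.           1.        ]]
[327.04611455 168.39557376]
```

View pics/w1.png

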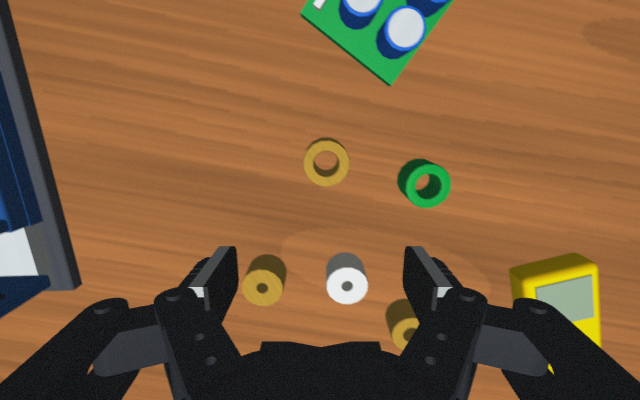

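The wrist view shows the wide-bore brass bush at (326,163), with its bore open to the wood. The white ring is at (347,285) and the small and medium bushes at (263,285) and (405,330).

```bash
cat >> h.py <<'E'
def ring(c,box,lo,hi):
    u,v,w,h=box; hsv=cv2.cvtColor(c['color'],cv2.COLOR_RGB2HSV); m=np.zeros(hsv.shape[:2],np.uint8)
    m[v:v+h,u:u+w]=cv2.inRange(hsv[v:v+h,u:u+w],lo,hi)
    k=max(cv2.findContours(m,cv2.RETR_EXTERNAL,cv2.CHAIN_APPROX_NONE)[0],key=cv2.contourArea)
    return cv2.fitEllipse(cv2.convexHull(k))
E
python3 - <<'E'
from h import *
o=monitor.get_obs(); c=vision.camera('wrist')
hsv=cv2.cvtColor(c['color'],cv2.COLOR_RGB2HSV); print(hsv[163,305:350:3].tolist())
e=ring(c,(295,130,65,65),(17,130,130),(30,255,255)); print(e, at(c,e[0],.036,o), at(c,(e[0][0]+e[1][0]/2,e[0][1]),.036,o)-at(c,e[0],.036,o))
E
```

```text
[[13, 159, 160], [14, 157, 159], [21, 170, 190], [21, 172, 191], [21, 170, 191], [20, 168, 137], [13, 157, 177], [14, 160, 175], [14, 161, 174], [13, 155, 176], [13, 157, 175], [13, 157, 172], [13, 158, 173], [21, 152, 87], [21, 171, 185]]
((332.9468078613281, 165.50772094726562), (45.999637603759766, 47.11672592163086), 75.48509979248047) [ 0.59979159 -0.13499152  0.036     ] [ 0.0037382 -0.0197208  0.       ]
```

Request:
move_arm(moves=[[[0.01, 0, -0.03, 0, 80], [0.01, 0, -0.03, 0, 80], [0.01, 0, -0.03, 0, 80], [0.01, 0, -0.03, 0, 80]]])

```text
clock: 2.0
eef_pos: [0.5847, -0.1369, 0.1429]
tool_rot: [0.996, 0.09, 0.001, 0.0]
ft_force: [-0.5, -0.5, 0.4]
grip_width: 0.0683
grasp_force: 0.0
```

Run:
```python
from h import *
o=monitor.get_obs(); c=vision.camera('wrist'); print(o['eef_pos'],o['joint_vel'].round(3) if hasattr(o['joint_vel'],'round') else o['joint_vel'],proj(c,[.598,-.1355,.036],o))
e=ring(c,(280,150,90,100),(17,130,130),(30,255,255)); print(e, at(c,e[0],.036,o))
```

```text
[ 0.58472453 -0.13689574  0.14286235] [ 0.002 -0.001 -0.001 -0.004  0.001  0.001] [322.68742991 181.63808105]
((322.40093994140625, 178.96900939941406), (49.18587875366211, 51.10947799682617), 86.19209289550781) [ 0.60012474 -0.13487391  0.036     ]
```

Request:
move_arm(moves=[[[0.015, 0.002, -0.03, 0, 75], [0.015, 0.002, -0.075, 0, 75], [0.015, 0.002, -0.115, 0, 75], [0.015, 0.002, -0.137, 0, 75], [0.015, 0.002, -0.137, 0, 75]]])

```text
clock: 2.68
eef_pos: [0.5978, -0.1341, 0.003]
tool_rot: [0.996, 0.09, -0.002, -0.001]
ft_force: [-0.9, -0.6, 0.9]
grip_width: 0.0639
grasp_force: 0.0
```

Request:
move_arm(moves=[[[0, 0, 0, 0, 30], [0, 0, 0, 0, 30], [0, 0, 0, 0, 30], [0, 0, 0, 0, 30], [0, 0, 0, 0, 30]]])

```text
clock: 3.3
eef_pos: [0.6012, -0.1347, 0.0066]
tool_rot: [0.996, 0.09, 0.002, 0.001]
ft_force: [-0.4, -0.9, 6.8]
grip_width: 0.0401
grasp_force: 61.5
```

Request:
move_arm(moves=[[[0, 0, 0.03, 0, 30], [0, 0, 0.08, 0, 30], [0, 0, 0.13, 0, 30], [-0.02, 0.04, 0.165, 0, 30], [-0.04, 0.09, 0.165, 0, 30]]])

```text
clock: 3.92
eef_pos: [0.5614, -0.0442, 0.1731]
tool_rot: [0.996, 0.089, 0.004, 0.0]
ft_force: [0.2, 1.0, -2.4]
grip_width: 0.0399
grasp_force: 61.2
```

Request:
move_arm(moves=[[[-0.02, 0.05, 0, 0, 30], [-0.04, 0.1, 0, 0, 30], [-0.06, 0.15, 0, 0, 30], [-0.08, 0.2, 0, 0, 30], [-0.08, 0.203, 0, 0, 30]]])

```text
clock: 4.55
eef_pos: [0.4863, 0.1249, 0.1693]
tool_rot: [0.993, 0.117, -0.003, -0.014]
ft_force: [0.4, -0.4, -1.3]
grip_width: 0.0399
grasp_force: 61.2
```

Request:
move_arm(moves=[[[0, 0, 0, 0, 30], [0, 0, 0, 0, 30], [0, 0, 0, 0, 30]]])

```text
clock: 4.92
eef_pos: [0.488, 0.1229, 0.1692]
tool_rot: [0.993, 0.115, -0.002, -0.014]
ft_force: [0.9, 0.7, -1.1]
grip_width: 0.0398
grasp_force: 61.2
```

Run:
```python
from h import *
o=monitor.get_obs(); c=vision.camera('wrist'); im=c['color'][:,:,::-1]
cv2.imwrite('pics/w2.png',im); np.save('w2.npy',dict(c=c,o=o),allow_pickle=True)
print(o['clock'],o['eef_pos'],o['tool_rot'],o['grip_width'],o['grasp_force'])
print(proj(c,[.522,.167,.08],o),proj(c,[.596,.181,.094],o))
```

```text
4.925 [0.4880225  0.12288528 0.16919913] [ 0.99327763  0.11485438 -0.00209265 -0.01427053] 0.03979696461746913 61.24798213597387
[277.17716158 146.42498835] [274.28034199  27.41273209]
```

View pics/w2.png

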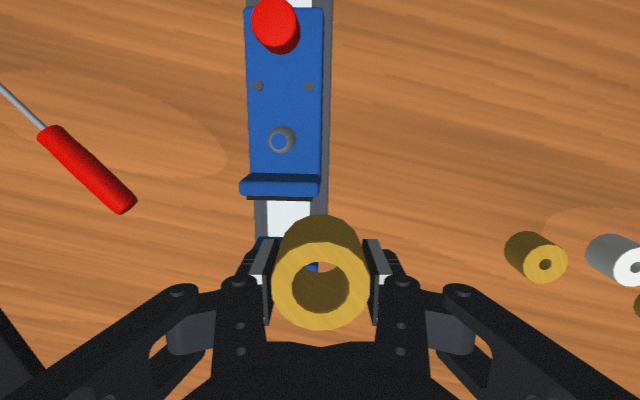

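The wrist view shows the bush's top face at about (321,285), the post top at (281,140), the knob at (275,25) and the plate at (280,186). I'll measure the bush and the post in the same image.

Run:
```python
from h import *
D=np.load('w2.npy',allow_pickle=True).item(); c,o=D['c'],D['o']
hsv=cv2.cvtColor(c['color'],cv2.COLOR_RGB2HSV)
print('col',hsv[225:335:8,321].tolist()); print('post row',hsv[140,262:302:2].tolist())
e=ring(c,(260,200,120,135),(15,120,150),(32,255,255)); print('bush',e)
P=at(c,e[0],o['eef_pos'][2]+.0295,o); Rt=R.from_quat(o['tool_rot']).as_matrix()
print('bush world',P,'tool',Rt.T@(P-o['eef_pos']),'tilt vec',Rt[:,2])
m=np.zeros(hsv.shape[:2],np.uint8); m[122:160,262:302]=cv2.inRange(hsv[122:160,262:302],(0,0,0),(179,140,255))
k=max(cv2.findContours(m,0,1)[0],key=cv2.contourArea); f=cv2.fitEllipse(cv2.convexHull(k)); print('post',f,at(c,f[0],.075,o), at(c,(282.5,140),.08,o))
r=ring(c,(240,0,70,60),(0,150,200),(6,255,255)); print('knob',r,at(c,r[0],.092,o))
# jaw edges angle
```

```text
col [[21, 149, 84], [22, 184, 83], [21, 157, 99], [22, 173, 198], [22, 168, 205], [14, 159, 181], [21, 152, 87], [22, 160, 86], [21, 163, 89], [21, 174, 88], [22, 157, 86], [21, 162, 157], [22, 169, 204], [21, 171, 207]]
post row [[108, 188, 168], [108, 185, 172], [108, 181, 162], [103, 22, 106], [111, 73, 140], [108, 185, 171], [109, 182, 172], [108, 189, 169], [108, 186, 167], [108, 195, 167], [108, 189, 169], [108, 191, 172], [109, 140, 155], [99, 17, 106], [108, 14, 93], [115, 18, 84], [95, 21, 73], [108, 176, 152], [107, 189, 167], [107, 189, 170]]
bush ((320.2174987792969, 286.149169921875), (89.34986114501953, 99.99970245361328), 89.1662368774414)
bush world [0.48819063 0.12300577 0.19869913] tool [ 0.00016526 -0.00092939 -0.02948562] tilt vec [-0.00743523  0.0278685  -0.99958395]
post ((281.4030456542969, 139.30242919921875), (26.768583297729492, 29.13397789001465), 60.86349105834961) [0.52716721 0.16562349 0.075     ] [0.52745727 0.16410364 0.08      ]
knob ((273.00848388671875, 21.18150520324707), (43.59688186645508, 48.85684585571289), 172.4637908935547) [0.59965253 0.18286842 0.092     ]
```

Run:
```python
from h import *
D=np.load('w2.npy',allow_pickle=True).item(); c,o=D['c'],D['o']; print(np.round(o['joint_pos'],3))
hsv=cv2.cvtColor(c['color'],cv2.COLOR_RGB2HSV); m=cv2.inRange(hsv,(100,150,120),(115,255,255))
L=[];Rr=[]
for v in list(range(55,76,2))+list(range(98,122,2))+list(range(158,168,2)):
    u=np.where(m[v,230:340])[0]+230; L.append(at(c,(u[0],v),.052,o)[:2]);Rr.append(at(c,(u[-1],v),.052,o)[:2])
for s in (L,Rr):
    s=np.array(s); p=np.polyfit(s[:,0],s[:,1],1); print(np.degrees(np.arctan(p[0])),np.polyval(p,.5273),np.abs(np.polyval(p,s[:,0])-s[:,1]).max())
```

```text
[ 0.229  0.284 -0.103  1.185  0.029  3.141]
12.174569579717447 0.19604231714384085 0.00042513996567186685
11.979897826016614 0.13746305675681872 0.00022356272596280036
```

Joint 6 is at its limit (3.141), so yaw has to be at least 18° here. I'll use about 22°, which is only 10° off the rail normal. The post is at (0.5273,0.166) and the rail angle is 12.1°.

Request:
move_arm(moves=[[[0, 0, 0, 5, 30], [0, 0, 0, 9, 30], [0, 0, 0, 9, 30], [0, 0, 0, 9, 30]]])

```text
clock: 5.48
eef_pos: [0.4878, 0.1234, 0.1692]
tool_rot: [0.981, 0.192, -0.003, -0.014]
ft_force: [1.0, 0.8, -1.3]
grip_width: 0.0398
grasp_force: 61.2
```

Request:
move_arm(moves=[[[0.02, 0.021, 0, 0, 30], [0.0395, 0.042, -0.02, 0, 30], [0.0395, 0.042, -0.05, 0, 30], [0.0395, 0.042, -0.07, 0, 30], [0.0395, 0.042, -0.07, 0, 30]]])

```text
clock: 6.1
eef_pos: [0.5256, 0.1652, 0.0974]
tool_rot: [0.981, 0.193, -0.005, -0.014]
ft_force: [-0.5, 0.3, -1.2]
grip_width: 0.04
grasp_force: 61.2
```

Run:
```python
from h import *
o=monitor.get_obs(); print(o['eef_pos'],o['tool_rot'],o['ft_force'],np.round(o['joint_pos'],3))
c=vision.camera('wrist'); s=vision.camera('scene')
u,v=proj(s,[.527,.166,.08]).astype(int); a=cv2.resize(s['color'][v-40:v+40,u-40:u+40,::-1],(400,400),interpolation=cv2.INTER_CUBIC)
cv2.imwrite('pics/p3.png',np.hstack([c['color'][:,120:520,::-1],a]))
```

```text
[0.52556842 0.16519493 0.09741113] [ 0.98110045  0.19291899 -0.00546331 -0.0139403 ] [-0.48656441  0.2900334  -1.20694166] [ 0.289  0.438 -0.075  1.066  0.029  3.042]
```

View pics/p3.png

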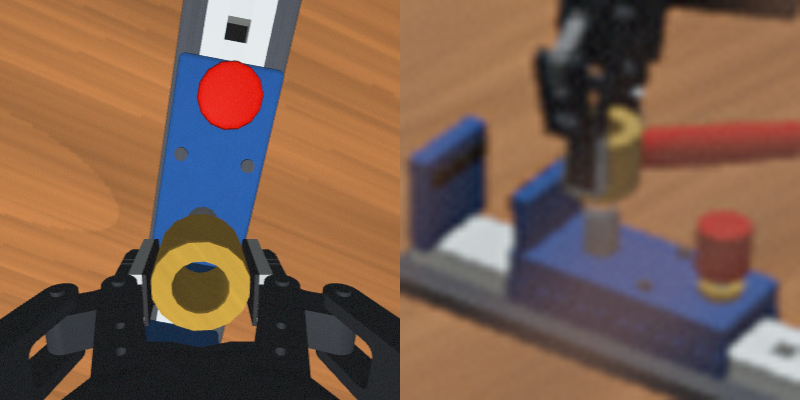

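The bush hangs over the post: its foot shows at (203,213) just beyond the bush, and the scene crop agrees. Lowering gently and watching the force.

Request:
move_arm(moves=[[[0.001, 0, -0.008, 0, 30], [0.001, 0, -0.014, 0, 30], [0.001, 0, -0.018, 0, 30], [0.001, 0, -0.022, 0, 30], [0.001, 0, -0.022, 0, 30]]])

```text
clock: 6.82
eef_pos: [0.5279, 0.1656, 0.0769]
tool_rot: [0.981, 0.193, -0.004, -0.014]
ft_force: [0.4, 0.0, -2.8]
grip_width: 0.0404
grasp_force: 61.2
```

Bush bottom is at about 0.070, with no contact force, so it's on the post. Continuing down.

Request:
move_arm(moves=[[[0, 0, -0.006, 0, 30], [0, 0, -0.01, 0, 30], [0, 0, -0.013, 0, 30], [0, 0, -0.015, 0, 30], [0, 0, -0.015, 0, 30]]])

```text
clock: 7.45
eef_pos: [0.5281, 0.1656, 0.0621]
tool_rot: [0.981, 0.193, -0.003, -0.014]
ft_force: [-0.5, -0.1, -2.5]
grip_width: 0.04
grasp_force: 61.2
```

Request:
move_arm(moves=[[[0, 0, -0.001, 0, 30], [0, 0, -0.002, 0, 30], [0, 0, -0.003, 0, 30], [0, 0, -0.004, 0, 30], [0, 0, -0.004, 0, 30]]])

```text
clock: 8.07
eef_pos: [0.5283, 0.1657, 0.0591]
tool_rot: [0.981, 0.193, -0.003, -0.014]
ft_force: [-2.4, -0.2, 4.6]
grip_width: 0.04
grasp_force: 62.0
```

Touchdown at the expected height. Releasing.

Request:
move_arm(moves=[[[0, 0, 0, 0, 70], [0, 0, 0, 0, 70], [0, 0, 0, 0, 70], [0, 0, 0, 0, 70], [0, 0, 0, 0, 70]]])

```text
clock: 8.7
eef_pos: [0.5282, 0.1656, 0.0583]
tool_rot: [0.981, 0.193, -0.003, -0.014]
ft_force: [-0.2, 0.1, -0.1]
grip_width: 0.0599
grasp_force: 0.0
```

Request:
move_arm(moves=[[[0, 0, 0.02, 0, 70], [0, 0, 0.06, 0, 70], [0, 0, 0.08, 0, 70], [0, 0, 0.08, 0, 70], [0, 0, 0.08, 0, 70]]])

```text
clock: 9.32
eef_pos: [0.5275, 0.1654, 0.1373]
tool_rot: [0.981, 0.193, -0.004, -0.014]
ft_force: [0.0, 0.2, 0.2]
grip_width: 0.06
grasp_force: 0.0
```

Run:
```python
from h import *
o=monitor.get_obs(); print(o['eef_pos'],o['tool_rot'],o['ft_force'],np.round(o['joint_pos'],3))
c=vision.camera('wrist'); s=vision.camera('scene')
u,v=proj(s,[.527,.166,.08]).astype(int); a=cv2.resize(s['color'][v-40:v+40,u-40:u+40,::-1],(400,400),interpolation=cv2.INTER_CUBIC)
cv2.imwrite('pics/p4.png',np.hstack([c['color'][:,120:520,::-1],a]))
r=ring(c,(220,10,220,180),(0,150,200),(6,255,255)); print('knob',r,at(c,r[0],.094,o))
e=ring(c,(250,150,150,200),(17,120,150),(32,255,255)); print('bush',e,at(c,e[0],.088,o))
```

```text
[0.52751239 0.16543852 0.1372613 ] [ 0.9810528   0.19318921 -0.00395761 -0.01405934] [0.02712056 0.22502648 0.20815363] [ 0.288  0.405 -0.015  1.156  0.029  3.041]
knob ((344.60186767578125, 101.76596069335938), (49.10920333862305, 51.60617446899414), 13.389761924743652) [0.59964167 0.18269171 0.094     ]
bush ((322.3384704589844, 219.919921875), (58.959720611572266, 62.287837982177734), 94.00651550292969) [0.52779506 0.16677918 0.088     ]
```

View pics/p4.png

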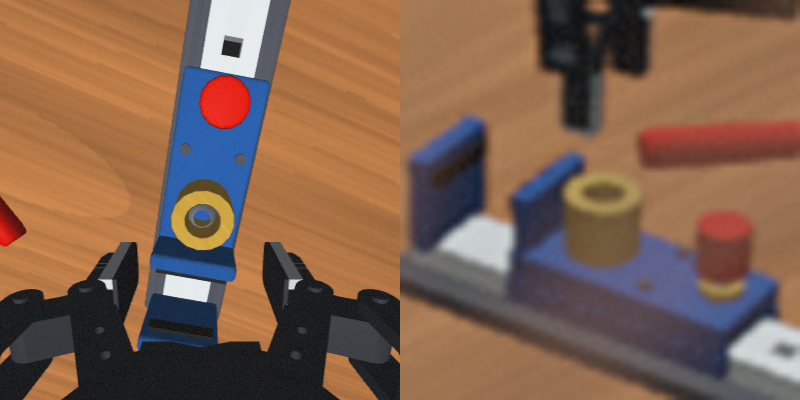

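The bush is seated, with the post visible in its bore at (202,217), and it's clear of the fingers. The knob is at (225,101), which is (0.5997,0.1827), 74 mm from the bush axis as expected. Going for the knob.

Request:
move_arm(moves=[[[0.036, 0.009, 0, 0, 70], [0.072, 0.0175, 0, 0, 70], [0.072, 0.0175, -0.04, 0, 70], [0.072, 0.0175, -0.08, 0, 70], [0.072, 0.0175, -0.08, 0, 70]]])

```text
clock: 10.05
eef_pos: [0.5961, 0.182, 0.0532]
tool_rot: [0.981, 0.193, -0.009, -0.014]
ft_force: [0.2, 0.9, -0.1]
grip_width: 0.0598
grasp_force: 0.0
```

Request:
move_arm(moves=[[[0, 0, 0, 0, 15], [0, 0, 0, 0, 15], [0, 0, 0, 0, 15], [0, 0, 0, 0, 15], [0, 0, 0, 0, 15]]])

```text
clock: 10.68
eef_pos: [0.6018, 0.1829, 0.0605]
tool_rot: [0.981, 0.193, -0.001, -0.014]
ft_force: [-0.3, -3.4, 6.1]
grip_width: 0.029
grasp_force: 60.0
```

Request:
move_arm(moves=[[[0, 0, 0.005, 0, 15], [0, 0, 0.01, 0, 15], [0, 0, 0.016, 0, 15], [0, 0, 0.021, 0, 15], [0, 0, 0.021, 0, 15]]])

```text
clock: 11.3
eef_pos: [0.6002, 0.1826, 0.0801]
tool_rot: [0.981, 0.193, -0.003, -0.014]
ft_force: [1.7, -5.0, 0.8]
grip_width: 0.0284
grasp_force: 60.1
```

Run:
```python
from h import *
o=monitor.get_obs(); c=vision.camera('wrist'); print(o['eef_pos'],o['ft_force'])
e=ring(c,(250,150,140,220),(0,150,150),(6,255,255)); print(e,proj(c,[.5997,.1827,.114],o),proj(c,[.5997,.1827,.094],o))
```

```text
[0.60024012 0.18262246 0.08009224] [ 1.65287316 -5.01082379  0.75695698]
((319.2998352050781, 294.6412353515625), (62.42194747924805, 70.7215576171875), 91.3062744140625) [319.5054766  294.05060489] [320.90191956 269.2855493 ]
```

The knob is up by about 20 mm (row 294 matches the raised prediction). Sliding 40 mm along the rail.

Request:
move_arm(moves=[[[0.01, 0.0021, 0, 0, 15], [0.02, 0.0043, 0, 0, 15], [0.03, 0.0064, 0, 0, 15], [0.0391, 0.0084, 0, 0, 15], [0.0391, 0.0084, 0, 0, 15]]])

```text
clock: 11.98
eef_pos: [0.6394, 0.191, 0.0795]
tool_rot: [0.981, 0.193, -0.003, -0.014]
ft_force: [1.7, -4.8, -0.1]
grip_width: 0.0288
grasp_force: 60.1
```

Run:
```python
from h import *
o=monitor.get_obs(); c=vision.camera('wrist'); print(o['clock'],o['eef_pos'],o['tool_rot'],o['ft_force'])
e=ring(c,(250,150,140,220),(0,150,150),(6,255,255)); p=at(c,e[0],.114,o); print(e,p,(p[:2]-[.5997,.1827])@[np.cos(.211),np.sin(.211)])
t=vision.camera('top'); hsv=cv2.cvtColor(t['color'],cv2.COLOR_RGB2HSV)
```

```text
11.975 [0.63937014 0.19104766 0.07949528] [ 0.98109377  0.19301507 -0.00331883 -0.01375464] [ 1.66229866 -4.76914849 -0.07481099]
((319.35601806640625, 294.4989318847656), (62.08633804321289, 70.64993286132812), 92.17747497558594) [0.63900253 0.19122669 0.114     ] 0.04021668971407391
```

Travel reads 40.2 mm, so pushing the pin down.

Request:
move_arm(moves=[[[0, 0, -0.005, 0, 15], [0, 0, -0.01, 0, 15], [0, 0, -0.015, 0, 15], [0, 0, -0.02, 0, 15], [0, 0, -0.022, 0, 15]]])

```text
clock: 12.7
eef_pos: [0.6404, 0.1913, 0.0605]
tool_rot: [0.981, 0.193, -0.001, -0.014]
ft_force: [-0.4, -5.4, 15.8]
grip_width: 0.0285
grasp_force: 61.6
```

Request:
move_arm(moves=[[[0, 0, -0.001, 0, 15], [0, 0, -0.001, 0, 15], [0, 0, -0.001, 0, 15], [0, 0, -0.001, 0, 15]]])

```text
clock: 13.2
eef_pos: [0.6408, 0.1914, 0.0605]
tool_rot: [0.981, 0.193, -0.001, -0.014]
ft_force: [0.0, -5.6, 13.1]
grip_width: 0.0286
grasp_force: 61.5
```

Run:
```python
from h import *
o=monitor.get_obs(); c=vision.camera('wrist'); print(o['clock'],o['eef_pos'],o['tool_rot'],o['ft_force'])
e=ring(c,(250,150,140,220),(0,150,150),(6,255,255)); p=at(c,e[0],.094,o); print(e,p,(p[:2]-[.5997,.1827])@[np.cos(.211),np.sin(.211)])
s=vision.camera('scene'); t=vision.camera('top')
u,v=proj(s,[.567,.175,.08]).astype(int); a=cv2.resize(s['color'][v-40:v+40,u-40:u+40,::-1],(400,400),interpolation=cv2.INTER_CUBIC)
b=cv2.resize(t['color'][185:270,335:420,::-1],(400,400),interpolation=cv2.INTER_CUBIC)
cv2.imwrite('pics/p5.png',np.hstack([a,b]))
```

```text
13.2 [0.64083566 0.19138051 0.06047273] [ 9.81113039e-01  1.92927173e-01 -5.26871324e-04 -1.40011623e-02] [ 1.52333071e-03 -5.61500672e+00  1.31145382e+01]
((319.5929870605469, 294.69720458984375), (62.058109283447266, 70.99507141113281), 94.9222183227539) [0.63965545 0.19118344 0.094     ] 0.04084607006395274
```

View pics/p5.png

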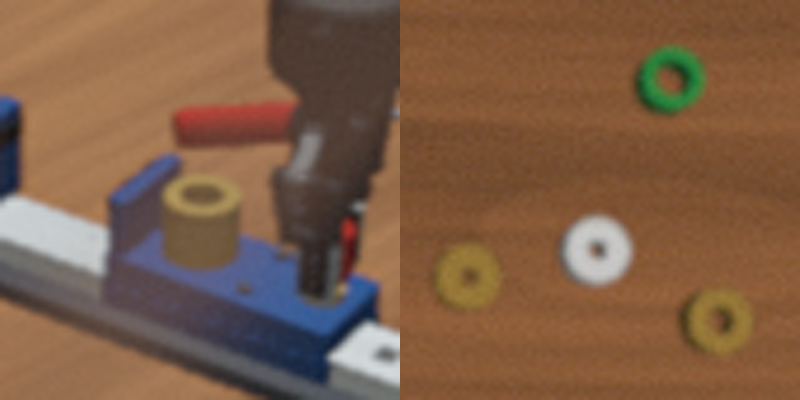

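The jaw is about 40 mm along, with the bush seated and the pin at its original home height. The knob is still gripped, and the other two bushes are standing. Handing in.

```bash
python3 -c "
from workcell import job
print(job.job_done())"
```

```text
the job is handed in; nothing more can be done
None
```

Job handed in with no verdict returned: the 23 mm bush is seated on the post, the jaw measures about 40.8 mm along (limit 43), the pin is back at its original home height, and the knob is held with about 61 N.

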